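# Push a broken cup through a swing-lid bin

### The job

One of the small cups in front of the scrap bin has a piece broken out of its side: throw that one away, pushing it along the bench without picking it up. Push the bin's swing lid in with one finger while the cup still stands on the bench and, with that finger holding the lid open, push the cup over the bench edge into the bin with the other finger. Then draw back so that the lid swings shut, and leave everything else where it stands.

Things in the scene. Friction and masses are not known exactly. Their poses are not given: they have to be found in the camera images.
- cracked_cup: The broken cup: small round bisque clay cup, 54 mm across at its widest (18 mm up), rim 51, foot 42, 36 mm tall, about 75 g; a piece some 45 mm wide is missing from its side, down to 16 mm above the foot, and a crack runs beside it. Loose, upright on the bench in front of the bin. Origin: centre of its underside (height 0 on the bench); its x axis points to the gap.
- cup_a: A sound cup of the same make (54 mm across, 36 mm tall, whole rim), standing upright on the bench in front of the bin, about 130 mm to one side or the other of the broken one. Origin: centre of the underside. To be left alone.
- cup_b: A second sound cup, the same, further to the left. Origin: centre of the underside. To be left alone.
- bench_edge (a point): A point on the far edge of the bench top (height 0). The edge is straight, runs along world y and stays where it is.
- bin: Floor-standing grey bin with a white swing lid, 306 mm deep (x), 360 wide (y), against the far bench edge; immovable. Origin: at bench height straight below the lid's pivot, mid-width, 158 to 162 mm beyond the bench edge; x away from the robot, y left. Fixed cheeks at y = -180 to -158 and 158 to 180 mm rise from the edges to 122 mm at the middle. Nearly full: empty down to broken clay 0.16 to 0.14 m below the bench.
- lid (a joint): Lid angle, rad. A roof of two flat panels (174 mm long, 306 wide, 4 thick) meeting at the pivot, a ridge along y 110 mm above the bin's origin. At 0 (shut) the near panel slopes down to the robot, 37 degrees to the horizontal. Positive: near panel pushed in, away from the robot, the far one rising. Limits +-0.7. Takes about 1 N; falls shut by its weight when let go, swinging for about a second.
- bin_sill (a point): Middle of the top of the bin's near rim, an upright edge 6 mm thick, 8 mm below the bench top, some 5 to 9 mm beyond the bench edge. The cup drops between this rim and the lid's lower edge.
- lid_edge (a point): Middle of the lower edge of the near lid panel. Shut, it is 140 mm nearer to the robot than the bin's origin (about 18 to 22 mm beyond the bench edge) and 6 mm above the bench top; it moves with the lid.
- rib: Half-moon wooden potter's rib, 100 x 28 x 6 mm, lying flat. Origin on its underside. To be left alone.
- loop_tool: Loop (turning) tool, wooden handle and wire loop, 175 mm long, 14 mm thick, lying along its x axis. To be left alone.
- brush: Brush lying on the bench along its x axis. To be left alone.
- water_bottle: Clear water bottle with a blue cap, 64 mm across, 200 mm tall, upright, origin under it. To be left alone.
- glaze_jar: White plastic jar, 72 mm across, 85 mm tall, upright, origin under it. To be left alone.
Mind the look-alikes: they are no part of the job. What is shaped like the cracked_cup but purple is not meant.

How it is judged (in metres and radians):
On the way, in this order (a step that is already met when the one before it is completed fails the run):
1. a finger pushes the swing lid in (0.10 rad or more) while the broken cup still stands on the bench (value of joint lid above 0.1 rad and contact force between the fingers and lid above 0.05 N and height (world z) of cracked_cup above -0.004 m), for 0.1 s.
2. the broken cup has dropped into the bin while the robot still holds the lid open (0.15 rad or more) (height (world z) of cracked_cup below -0.06 m and value of joint lid above 0.15 rad and contact force between any of the fingers, the arm and lid above 0.05 N), for 0.05 s.
At the end, for the whole second after the job is handed in: The broken cup lies at rest inside the bin (70 to 190 mm below bench height), the lid is shut (within 0.06 rad), and every other loose thing stands within 15 mm of where it was (height (world z) of cracked_cup between -0.19 and -0.07 m and x of cracked_cup in the frame of bin between -0.145 and 0.145 m and y of cracked_cup in the frame of bin between -0.175 and 0.175 m and linear speed of cracked_cup below 0.05 m/s and value of joint lid between -0.06 and 0.06 rad and distance of each of cup_a, cup_b, rib, loop_tool, brush, water_bottle, glaze_jar from where it was at the start of the episode below 0.015 m); the robot touches nothing.
It fails at once if the broken cup is lifted (more than 10 mm off the bench) (height (world z) of cracked_cup above 0.01 m).
It fails at once if a sound cup is disturbed (moved 15 mm or more) (distance of any of cup_a, cup_b from where it was at the start of the episode above 0.015 m).
It fails at once if another thing on the bench is disturbed (moved 15 mm or more) (distance of any of rib, loop_tool, brush, water_bottle, glaze_jar from where it was at the start of the episode above 0.015 m).
It also fails if it takes over 40 s, if anything falls off the work surface, if the arm or the gripper's body presses on something with over 40 N, if the wrist force passes 120 N, or if a joint passes its speed limit or range.

### The arm

A 6-joint arm with a two-finger parallel gripper is mounted at the origin on the work surface. World frame = base frame: x ahead of the robot, y to its left, z up, the work surface at z = 0. Lengths are in mm, angles in degrees, forces in N, time in s.
With the tool pointing down it reaches from about 425 to 950 mm from the base axis. Payload 3.5 kg.
Tool frame: the origin (TCP) lies at the very end of the fingers, on their centre line; the grasp point (between the pads) lies 19 mm behind it (manip.hold_point_z is the distance from the TCP to the grasp point, in mm); z points along the fingers, x is the direction in which the jaws open and shut, and the axes are right-handed (so a half turn about z gives the same grasp; the last joint's range is limited). The gripper opens to 85 mm and grips with 20 to 120 N. Pads are 22 mm wide; open, the fingers measure 114 mm over their backs; the gripper's body (76 mm by 85 mm) begins 54 mm behind the grasp point. The pads swing forward as they close: fully open they stand 13 mm farther back than shut.
Start: joints at [-84.225, 16.404, 90.338, -0, 73.258, -8.594], TCP at [167.546, -653.861, 231.325] pointing down, gripper open.
Joint ranges: [-158.93, 158.93], [-51.34, 127.21], [12.03, 142.37], [-87.48, 267.48], [13.55, 161.25], [-162.69, 162.69]. Speed limits (degrees/s): [159.86, 159.86, 180, 180, 180, 180].

### API

Orientations are given as a 3x3 rotation matrix whose columns are the frame's x, y, z axes.
In Python, from workcell import manip gives the robot as it stands. The module is installed in compiled form; this text tells all that it offers.
- The arm moves only by the tool apply_moves, never from a script. Its argument "steps" is a list that holds one entry, the list of rows, each a list of 5 numbers: the shift along the tool's x, y, z in m, then the turn about the tool's z in rad, then the finger opening in m, from 0 to 0.0854. A call has 1 to 12 rows; each row is the pose to reach, as a shift and turn from the pose measured when the call began, along the tool's axes at that moment; what a row does not reach only later rows make up. A row lasts 1/12 s, in which the tool goes at most 41.7 mm and 7.16 degrees, less where a joint would pass 70% of its speed; a pose out of reach is approached as far as the arm can. A call with a gripper value outside its range is refused whole. The fingers move at their own pace and stop on an object; "squeeze" is the grip in N (left out, the last holds). Time passes only in rows, so rows that repeat a pose let the fingers close. It gives the time, the measured TCP pose, the force and the opening at its end, in the units of the state.
- manip.get_obs(): the state, without advancing time (a new reading comes with each control period).
- manip.grab_frame(name): name is "side" or "top"; returns the picture (480x640x3 uint8, blue, green, red); there is no depth.
- manip.camera_info(name): a dict with "fx", "fy", "cx", "cy" (pixels), "rvec" (rotation vector, rad) and "tvec" (3), from world to camera coordinates, as OpenCV has them. Camera axes: x right, y down, z forward; pixel columns grow to the right and rows downward; lengths in mm; the calibration is good to about 2 mm. A picture is of the moment at which its call begins. camera_info takes no time and is no camera call.
- manip.sign_off(): hands the job in, once; it reports no verdict.
The state is a dict: "clock": time; "joint_positions": joint angles; "joint_velocities": joint speeds; "joint_efforts": joint torques, N m; "position": TCP position; "ee_rot": TCP orientation; "force": force on the tool from outside, world axes, zero at the start; "wrist_torque": the same for the moment, N m; "opening": opening from 0.0 (shut) to 1.0 (fully open).
Only numpy, scipy, OpenCV 4.12 (cv2) and the standard library are available. Lean on these libraries where they do the work, as an engineer would, in place of code of your own. Each camera call takes 0.05 s, during which the arm holds its last target.

## Working session

There is one attempt and no reset: what is moved stays moved. The work goes in short steps, Python scripts to look and compute and a tool call to move; the robot and the scene stay as the last step left them, time stands still between calls to the robot, and variables do not carry over. Pictures are saved under pics/ and viewed, and the job is handed in when it is done.

Besides the shell and the picture viewer there is one more tool, called after "Call:" as name(argument=value, ...) on one line, values as JSON. apply_moves: Moves the arm, as the interface text tells. Its arguments: {"type":"object","properties":{"steps":{"type":"array"},"squeeze":{"type":"number"}},"required":["steps"]}

```bash
mkdir -p pics
python3 - <<'E'
from workcell import manip
import cv2
for n in("side","top"):
    cv2.imwrite(f"pics/{n}0.png",manip.grab_frame(n)); print(n,manip.camera_info(n))
print(manip.get_obs())
E
```

```text
side {'fx': 466.26017184129904, 'fy': 466.26017184129904, 'cx': 320.5387182868315, 'cy': 235.2754551901668, 'rvec': array([ 0.6928066 , -2.42851319,  1.38114578]), 'tvec': array([446.12447888, 204.57040678, 963.39752854])}
top {'fx': 615.3840552335254, 'fy': 615.3840552335254, 'cx': 319.0948463788175, 'cy': 237.0484395650865, 'rvec': array([ 2.15093963, -2.19406976,  0.09248873]), 'tvec': array([  73.1848806 ,  497.54395724, 1469.87734209])}
{'clock': 0.1, 'joint_positions': array([-8.42242157e+01,  1.64512187e+01,  9.04138906e+01,  7.35922731e-04,
        7.32563177e+01, -8.59355208e+00]), 'joint_velocities': array([-0.04239848, -0.10688393, -0.18569662,  0.02210101,  0.0437038 ,
        0.11305012]), 'joint_efforts': array([ 8.99036550e-04, -4.07296908e+01, -2.93699849e+01, -1.30126837e-04,
        3.46979534e-03,  3.61017499e-06]), 'position': array([ 167.49772366, -653.28960213,  230.05726343]), 'ee_rot': array([[ 2.48167676e-01, -9.68717071e-01, -2.01040275e-04],
       [-9.68714830e-01, -2.48167540e-01,  2.10977963e-03],
       [-2.09367122e-03, -3.28828413e-04, -9.99997754e-01]]), 'force': array([ 0.30843417, -0.1899891 , -0.38515362]), 'wrist_torque': array([-0.02282958, -0.07334954, -0.00286919]), 'opening': 1.0025739673369345}
```

View pics/side0.png

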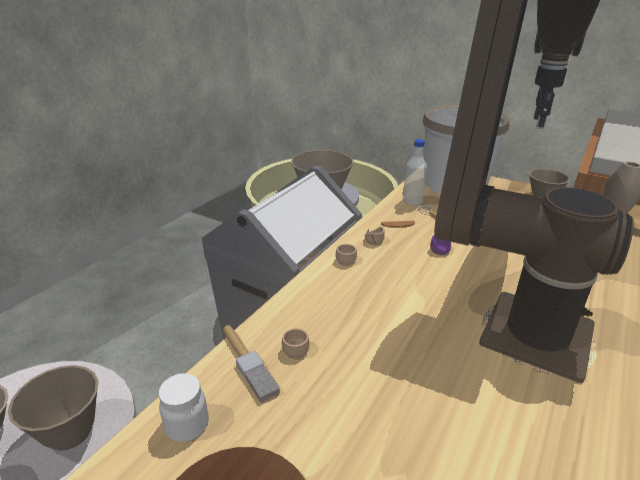

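View pics/top0.png

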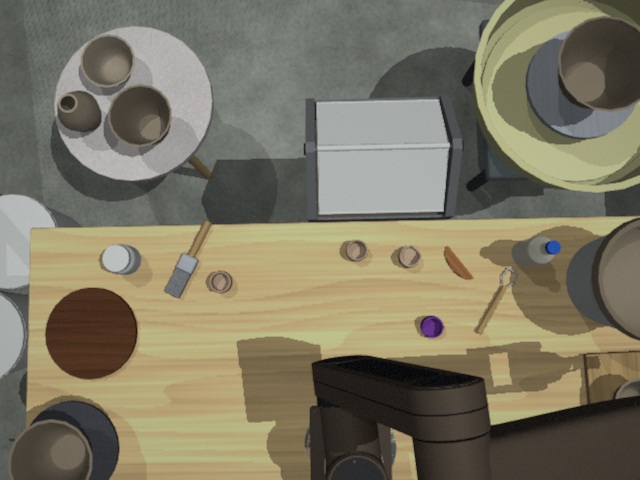

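```bash
cat > h.py <<'E'
import cv2,numpy as np
from workcell import manip
def cam(n):
    c=manip.camera_info(n);K=np.array([[c['fx'],0,c['cx']],[0,c['fy'],c['cy']],[0,0,1]])
    return K,cv2.Rodrigues(c['rvec'])[0],np.array(c['tvec']).reshape(3),c
def ray(n,u,v,z):
    K,R,t,_=cam(n); d=R.T@np.linalg.solve(K,[u,v,1]); o=-R.T@t
    return o+d*(z-o[2])/d[2]
def proj(n,P):
    K,R,t,c=cam(n); return cv2.projectPoints(np.array(P,float).reshape(-1,1,3),c['rvec'],c['tvec'],K,None)[0].reshape(-1,2)
E
python3 - <<'E'
from h import *
a=cv2.imread('pics/top0.png');b=cv2.imread('pics/side0.png')
x=cv2.resize(a[190:310,290:490],None,fx=4,fy=4,interpolation=cv2.INTER_CUBIC)
y=cv2.resize(b[200:290,310:460],None,fx=5,fy=5,interpolation=cv2.INTER_CUBIC)
cv2.imwrite('pics/c1.png',x);cv2.imwrite('pics/c2.png',y)
for n in('side','top'):
    K,R,t,_=cam(n);print(n,'cam pos',-R.T@t)
for u in(60,200,250,330,400,460,600): # bench edge
    col=a[180:260,u].astype(int); print(u,[tuple(c) for c in col[30:52:3]])
for nm,u,v,z in [('cupL',356,251,36),('cupR',408,257,36),('cupB',220,282,36)]:
    print(nm,ray('top',u,v,z))
for nm,u,v,z in [('cupL',346,249,36),('cupR',375,232,36),('cupB',295,338,36)]:
    print(nm,ray('side',u,v,z))
E
```

```text
side cam pos [  5.92194562 851.33697501 666.48419751]
top cam pos [ 364.08944391   56.71427436 1509.19441586]
60 [(np.int64(102), np.int64(109), np.int64(105)), (np.int64(77), np.int64(77), np.int64(76)), (np.int64(79), np.int64(81), np.int64(78)), (np.int64(84), np.int64(85), np.int64(82)), (np.int64(84), np.int64(86), np.int64(83)), (np.int64(86), np.int64(87), np.int64(85)), (np.int64(123), np.int64(171), np.int64(179)), (np.int64(130), np.int64(180), np.int64(184))]
200 [(np.int64(89), np.int64(95), np.int64(89)), (np.int64(89), np.int64(94), np.int64(90)), (np.int64(89), np.int64(95), np.int64(91)), (np.int64(90), np.int64(96), np.int64(92)), (np.int64(95), np.int64(101), np.int64(98)), (np.int64(99), np.int64(137), np.int64(148)), (np.int64(75), np.int64(107), np.int64(121)), (np.int64(78), np.int64(111), np.int64(130))]
250 [(np.int64(61), np.int64(65), np.int64(62)), (np.int64(60), np.int64(61), np.int64(60)), (np.int64(61), np.int64(65), np.int64(61)), (np.int64(57), np.int64(61), np.int64(58)), (np.int64(60), np.int64(65), np.int64(62)), (np.int64(121), np.int64(172), np.in
[... 1186 characters left out ...]
nt64(118), np.int64(164), np.int64(188))]
600 [(np.int64(98), np.int64(102), np.int64(98)), (np.int64(97), np.int64(101), np.int64(98)), (np.int64(103), np.int64(124), np.int64(134)), (np.int64(124), np.int64(172), np.int64(181)), (np.int64(130), np.int64(179), np.int64(182)), (np.int64(130), np.int64(183), np.int64(182)), (np.int64(128), np.int64(177), np.int64(183)), (np.int64(132), np.int64(183), np.int64(184))]
cupL [462.32630339 -24.58881599  36.        ]
cupR [ 445.44537725 -148.67980557   36.        ]
cupB [394.59263963 302.17651534  36.        ]
cupL [465.31750435 -26.57321395  36.        ]
cupR [ 440.61720457 -141.96101472   36.        ]
cupB [394.25652489 304.90328404  36.        ]
```

View pics/c1.png

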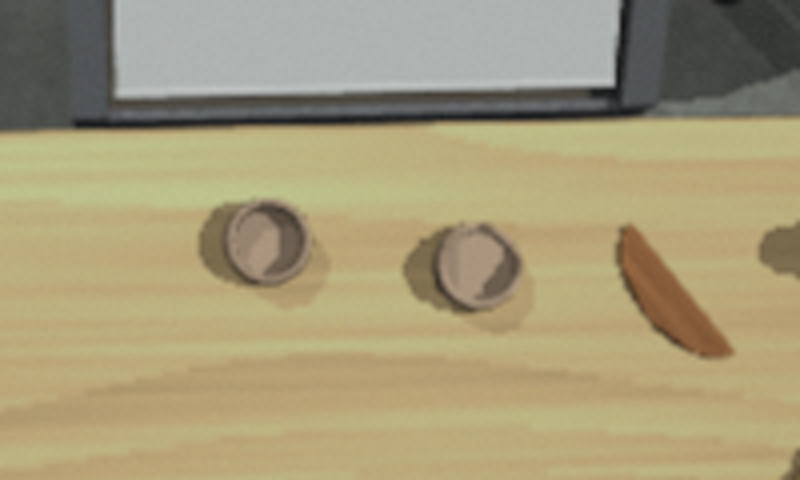

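View pics/c2.png

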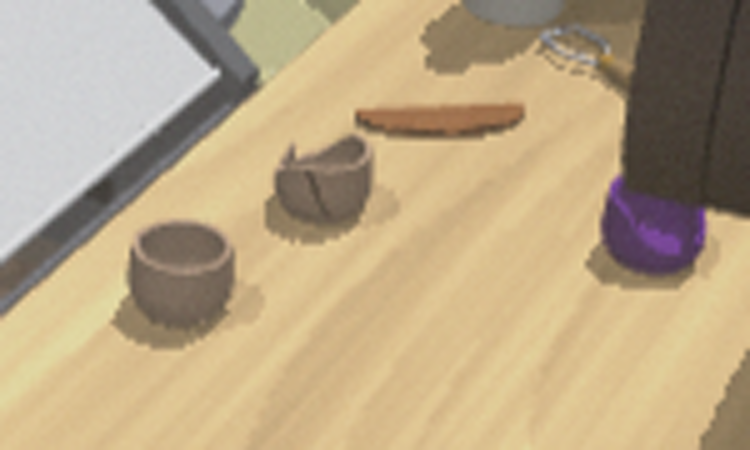

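Run:
```python
from h import *
a=cv2.imread('pics/top0.png');b=cv2.imread('pics/side0.png')
hs=cv2.cvtColor(a,cv2.COLOR_BGR2HSV)
# bench edge: saturation threshold first wood pixel from above
for u in(240,260,290,330,380,420,450,470,480):
    s=hs[205:245,u,1].astype(int); i=np.argmax(s>70); print(u,205+i,np.round(ray('top',u,205+i-.5,0)[:2],1))
for nm,u,v,z in [('cheekL',305,218,-8),('cheekR',461,214,-8),('lidL',317,215.5,6),('lidR',447,213,6),('ridgeL',316,149,112),('ridgeR',450,148,112)]:
    print(nm,np.round(ray('top',u,v,z),1))
# cups
def m(im,box,n):
    x0,y0,x1,y1=box;c=cv2.cvtColor(im[y0:y1,x0:x1],cv2.COLOR_BGR2HSV);c=c[...,1]<95
    c=cv2.morphologyEx(c.astype(np.uint8),cv2.MORPH_OPEN,np.ones((3,3)))
    for k in cv2.findContours(c,cv2.RETR_EXTERNAL,cv2.CHAIN_APPROX_NONE)[0]:
        if cv2.contourArea(k)>80:
            (u,v),r=cv2.minEnclosingCircle(k);u+=x0;v+=y0
            print(n,box,(u,v),r,cv2.boundingRect(k),np.round(ray(n,u,v,22),1))
m(a,(390,235,430,280),'top');m(a,(338,235,375,270),'top')
# circle rim projection overlay
def ov(im,n,cx,cy):
    t=np.linspace(0,6.28,40)
    for r,z in((25.5,36),(27,18),(21,0)):
        p=proj(n,np.c_[cx+r*np.cos(t),cy+r*np.sin(t),0*t+z])
        f=cv2.polylines(im,[np.round(p*16*6).astype(int)],True,(0,0,255) if z>30 else (255,0,0),1,cv2.LINE_AA,4)
for n,im,box in(('top',a,(380,230,430,280)),('side',b,(350,210,400,260))):
    big=cv2.resize(im,None,fx=6,fy=6); ov(big,n,443,-146)
    x0,y0,x1,y1=[6*k for k in box]; cv2.imwrite(f'pics/ov_{n}.png',big[y0:y1,x0:x1])
cv2.imwrite('pics/ov.png',np.hstack([cv2.imread('pics/ov_top.png'),cv2.imread('pics/ov_side.png')]))
```

```text
240 224 [538.5 258. ]
260 223 [540.  208.6]
290 223 [538.5 134.5]
330 222 [538.9  35.7]
380 221 [538.9 -87.6]
420 220 [ 539.4 -186.3]
450 219 [ 540.4 -260.3]
470 219 [ 539.4 -309.5]
480 219 [ 538.9 -334.1]
cheekL [549.9  97.5  -8. ]
cheekR [ 552.  -289.6   -8. ]
lidL [553.7  67.5   6. ]
lidR [ 553.4 -252.2    6. ]
ridgeL [695.1  66.  112. ]
ridgeR [ 691.  -243.1  112. ]
top (390, 235, 430, 280) (409.5, 257.0) 29.39822769165039 (0, 0, 40, 45) [ 446.1 -154.3   22. ]
top (338, 235, 375, 270) (356.0, 252.0) 24.758935928344727 (0, 0, 37, 35) [460.8 -25.3  22. ]
```

View pics/ov.png

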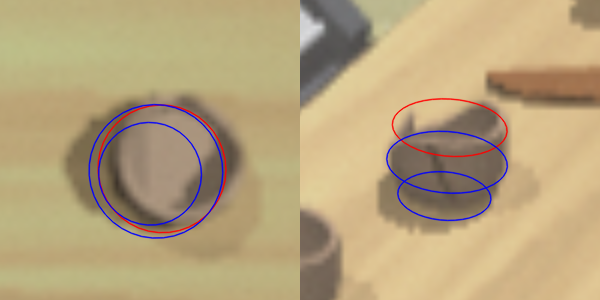

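Call:
apply_moves(steps=[[[-0.021, -0.0196, 0, -0.066, 0.0854], [-0.042, -0.0392, 0, -0.132, 0.0854], [-0.063, -0.0588, 0, -0.198, 0.0854], [-0.084, -0.0784, 0, -0.264, 0.0854], [-0.105, -0.098, 0, -0.33, 0.0854], [-0.126, -0.1176, 0, -0.396, 0.0854], [-0.147, -0.1372, 0, -0.462, 0.0854], [-0.168, -0.1568, 0, -0.528, 0.0854], [-0.189, -0.1764, 0, -0.594, 0.0854], [-0.21, -0.196, 0, -0.66, 0.0854], [-0.231, -0.2156, 0, -0.726, 0.0854], [-0.25, -0.235, 0, -0.79, 0.0854]]])

```text
clock: 1.1
position: [333.3, -351.0, 230.1]
ee_rot: [[0.864, -0.503, -0.001], [-0.503, -0.864, 0.003], [-0.002, -0.002, -1.0]]
force: [1.0, -0.1, -0.6]
opening: 1.0
```

```bash
cat >> h.py <<'E'
def to(x,y,z,ang=0):
    o=manip.get_obs();p=o['position'];R=o['ee_rot']
    d=R.T@(np.array([x,y,z])-p)/1000
    c=np.degrees(np.arctan2(R[1,0],R[0,0]))
    print('clk',round(o['clock'],2),'pos',np.round(p,1),'ang',round(c,2),'zax',np.round(R[:,2],4),'F',np.round(o['force'],2),'open',round(o['opening'],3),'j',np.round(o['joint_positions'],0))
    print('shift',np.round(d,4),'turn',round(np.radians(c-ang),4))
E
python3 -c "
from h import *
to(444,-151,150)"
```

```text
clk 1.1 pos [ 333.3 -351.   230.1] ang -30.19 zax [-6.0e-04  3.1e-03 -1.0e+00] F [ 0.95 -0.13 -0.58] open 1.0 j [-59.  -8. 116.   0.  72. -28.]
shift [-0.0047 -0.2283  0.0807] turn -0.5269
```

Call:
apply_moves(steps=[[[0, -0.023, 0.008, -0.053, 0.0854], [-0.001, -0.046, 0.016, -0.106, 0.0854], [-0.001, -0.069, 0.024, -0.159, 0.0854], [-0.002, -0.092, 0.032, -0.212, 0.0854], [-0.002, -0.115, 0.04, -0.265, 0.0854], [-0.003, -0.138, 0.048, -0.318, 0.0854], [-0.003, -0.161, 0.056, -0.371, 0.0854], [-0.004, -0.184, 0.064, -0.424, 0.0854], [-0.004, -0.207, 0.072, -0.477, 0.0854], [-0.005, -0.228, 0.081, -0.527, 0.0854], [-0.005, -0.228, 0.081, -0.527, 0.0854], [-0.005, -0.228, 0.081, -0.527, 0.0854]]])

```text
clock: 2.1
position: [443.1, -150.2, 148.8]
ee_rot: [[1.0, 0.002, -0.003], [0.002, -1.0, 0.004], [-0.003, -0.004, -1.0]]
force: [-0.1, 0.3, 0.6]
opening: 1.003
```

```bash
python3 -c "
from h import *
to(444,-151,60)
a=manip.grab_frame('top');b=manip.grab_frame('side')
cv2.imwrite('pics/t1.png',a)
cv2.imwrite('pics/s1.png',b)
cv2.imwrite('pics/z1.png',np.hstack([cv2.resize(a[180:300,340:470],(520,480)),]))
print(proj('side',[444,-151,150]),proj('top',[444,-151,150]))"
```

```text
clk 2.1 pos [ 443.1 -150.2  148.8] ang 0.1 zax [-0.0027  0.0039 -1.    ] F [-0.12  0.33  0.64] open 1.003 j [-31.  -5. 123.   0.  63. -31.]
shift [0.0011 0.0012 0.0888] turn 0.0017
[[378.35126717 191.80472023]] [[416.17406056 254.64412334]]
```

View pics/s1.png

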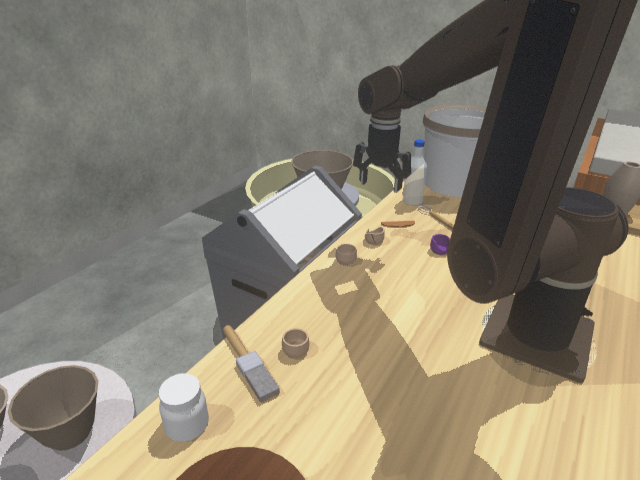

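View pics/t1.png

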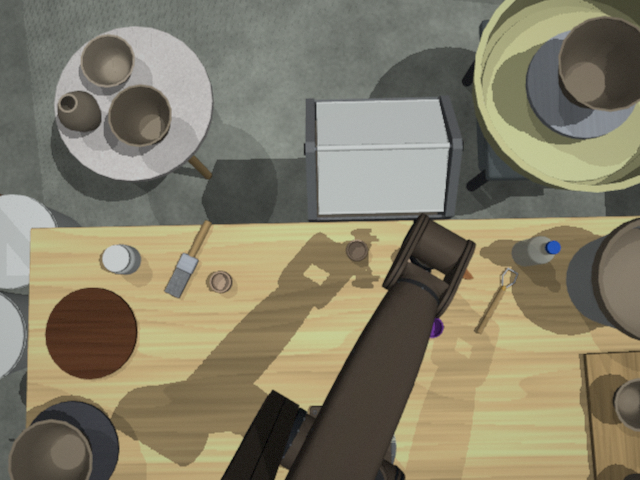

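Call:
apply_moves(steps=[[[0.001, 0.001, 0.02, 0.002, 0.0854], [0.001, 0.001, 0.04, 0.002, 0.0854], [0.001, 0.001, 0.06, 0.002, 0.0854], [0.001, 0.001, 0.08, 0.002, 0.0854], [0.001, 0.001, 0.1, 0.002, 0.0854], [0.001, 0.001, 0.1, 0.002, 0.0854], [0.001, 0.001, 0.1, 0.002, 0.0854]]])

```text
clock: 2.78
position: [443.7, -153.0, 49.6]
ee_rot: [[1.0, -0.004, -0.002], [-0.004, -1.0, 0.003], [-0.002, -0.003, -1.0]]
force: [0.0, 0.6, -0.1]
opening: 0.998
```

```bash
python3 -c "
from h import *
to(444,-151,10)
b=manip.grab_frame('side')
cv2.imwrite('pics/s2.png',cv2.resize(b[150:270,310:450],None,fx=5,fy=5,interpolation=cv2.INTER_CUBIC))
print(proj('side',[444,-151,50]))"
```

```text
clk 2.78 pos [ 443.7 -153.    49.6] ang -0.25 zax [-0.0023  0.0034 -1.    ] F [ 0.02  0.56 -0.12] open 0.998 j [-31.   4. 126.   0.  50. -31.]
shift [ 0.0004 -0.0019  0.0396] turn -0.0043
[[375.69143157 225.69543187]]
```

View pics/s2.png

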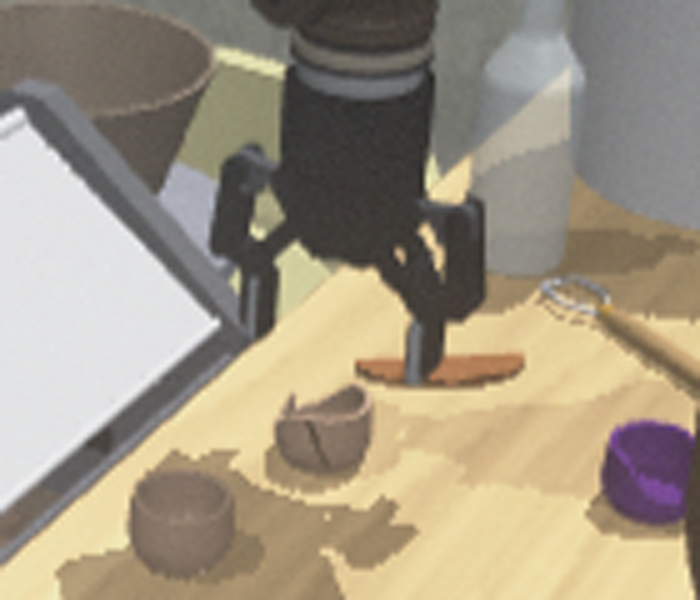

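Call:
apply_moves(steps=[[[0, -0.002, 0.012, -0.004, 0.0854], [0, -0.002, 0.024, -0.004, 0.0854], [0, -0.002, 0.036, -0.004, 0.0854], [0, -0.002, 0.048, -0.004, 0.0854], [0, -0.002, 0.048, -0.004, 0.0854], [0, -0.002, 0.048, -0.004, 0.0854]]])

```text
clock: 3.33
position: [445.5, -152.0, 4.0]
ee_rot: [[1.0, -0.0, 0.002], [-0.0, -1.0, 0.001], [0.002, -0.001, -1.0]]
force: [0.1, 0.5, -0.2]
opening: 1.0
```

```bash
python3 -c "
from h import *
to(500,-151,0)
b=manip.grab_frame('side')
cv2.imwrite('pics/s3.png',cv2.resize(b[150:270,310:450],None,fx=5,fy=5,interpolation=cv2.INTER_CUBIC))
"
```

```text
clk 3.33 pos [ 445.5 -152.     4. ] ang -0.02 zax [ 0.0015  0.0011 -1.    ] F [ 0.07  0.46 -0.22] open 1.0 j [-31.  10. 126.   0.  44. -31.]
shift [ 0.0545 -0.001   0.004 ] turn -0.0004
```

View pics/s3.png

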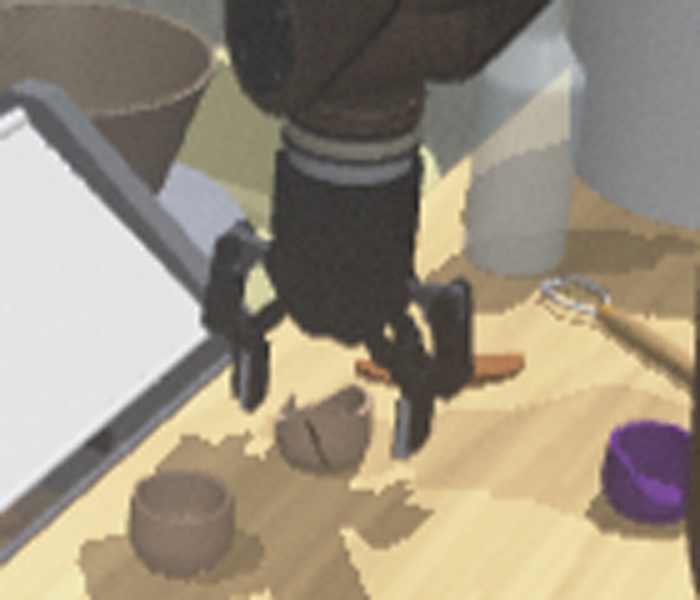

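Call:
apply_moves(steps=[[[0.004, 0, 0.003, 0, 0.0854], [0.008, 0, 0.006, 0, 0.0854], [0.013, 0, 0.007, 0, 0.0854], [0.018, 0, 0.007, 0, 0.0854], [0.023, 0, 0.007, 0, 0.0854], [0.028, 0, 0.007, 0, 0.0854], [0.033, 0, 0.007, 0, 0.0854], [0.038, 0, 0.007, 0, 0.0854], [0.043, 0, 0.007, 0, 0.0854], [0.048, 0, 0.007, 0, 0.0854], [0.053, 0, 0.007, 0, 0.0854], [0.056, 0, 0.007, 0, 0.0854]]])

```text
clock: 4.38
position: [502.7, -152.3, -2.5]
ee_rot: [[1.0, -0.0, 0.003], [-0.0, -1.0, 0.0], [0.003, -0.0, -1.0]]
force: [-0.6, -1.1, -0.3]
opening: 1.003
```

```bash
python3 -c "
from h import *
to(530,-151,-3)
b=manip.grab_frame('side')
cv2.imwrite('pics/s4.png',cv2.resize(b[150:270,290:430],None,fx=5,fy=5,interpolation=cv2.INTER_CUBIC))
"
```

```text
clk 4.38 pos [ 502.7 -152.3   -2.5] ang -0.02 zax [ 3.2e-03  3.0e-04 -1.0e+00] F [-0.62 -1.07 -0.31] open 1.003 j [-28.  16. 119.   0.  45. -28.]
shift [ 0.0273 -0.0013  0.0006] turn -0.0003
```

View pics/s4.png

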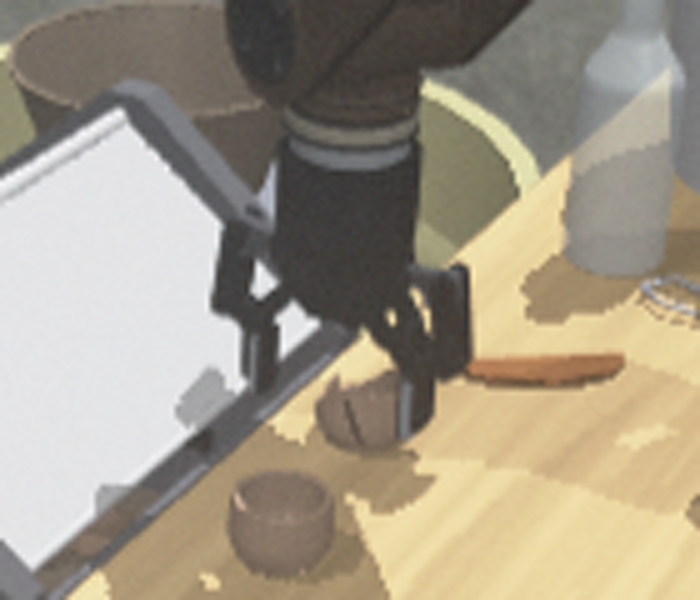

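Call:
apply_moves(steps=[[[0.004, 0, 0, 0, 0.0854], [0.008, 0, 0, 0, 0.0854], [0.012, 0, 0, 0, 0.0854], [0.016, 0, 0, 0, 0.0854], [0.02, 0, 0, 0, 0.0854], [0.024, 0, 0, 0, 0.0854], [0.028, 0, 0, 0, 0.0854], [0.03, 0, 0, 0, 0.0854], [0.03, 0, 0, 0, 0.0854], [0.03, 0, 0, 0, 0.0854]]])

```text
clock: 5.27
position: [533.3, -152.5, -2.2]
ee_rot: [[1.0, -0.0, 0.004], [-0.0, -1.0, -0.0], [0.004, 0.0, -1.0]]
force: [-0.8, 0.3, 0.4]
opening: 0.999
```

```bash
python3 -c "
from h import *
to(560,-151,-3)
b=manip.grab_frame('side')
cv2.imwrite('pics/s5.png',cv2.resize(b[150:270,280:420],None,fx=5,fy=5,interpolation=cv2.INTER_CUBIC))
"
```

```text
clk 5.27 pos [ 533.3 -152.5   -2.2] ang -0.01 zax [ 4.2e-03 -1.0e-04 -1.0e+00] F [-0.77  0.34  0.43] open 0.999 j [-26.  19. 115.   0.  46. -27.]
shift [ 0.0267 -0.0015  0.001 ] turn -0.0002
```

View pics/s5.png

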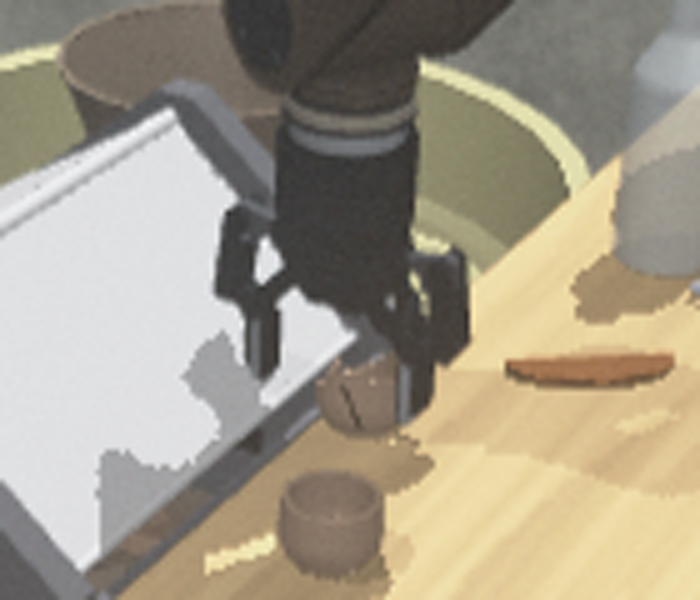

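```bash
python3 -c "
from h import *
for xp,yc in((699,-93),):
  for th in(0,.05,.1,.15,.2):
    a=np.radians(36.6)+th
    P=[[xp-174*np.cos(a),yc+s,110-174*np.sin(a)] for s in(153,-153)]
    print(th,np.round((proj('side',P)-[280,150])*5))
b=cv2.imread('pics/s5.png');cv2.imwrite('pics/s5b.png',b)
im=cv2.imread('pics/s4.png')
for th in(0,):
    a=np.radians(36.6); print(np.round((proj('side',[[699-174*np.cos(a),-93+153,110-174*np.sin(a)]])-[290,150])*5))
"
```

```text
0 [[ 79. 570.]
 [368. 324.]]
0.05 [[ 71. 578.]
 [360. 332.]]
0.1 [[ 62. 585.]
 [351. 339.]]
0.15 [[ 52. 592.]
 [342. 346.]]
0.2 [[ 42. 598.]
 [332. 352.]]
[[ 29. 570.]]
```

```bash
python3 -c "
from h import *
K,R,t,_=cam('side');o=-R.T@t
def yr(u,v,y):
    d=R.T@np.linalg.solve(K,[u,v,1]);return np.round(o+d*(y-o[1])/d[1],1)
for nm,cu,cv_ in(('front tip L',250,372),('front tip R',276,378),('rear tip',398,420),('rear r',420,412),('rear padtop',400,350)):
    for y in(-141,-152): print(nm,yr(280+cu/5,150+cv_/5,y))
"
```

```text
front tip L [ 579.3 -141.    17.7]
front tip L [ 585.7 -152.    10.5]
front tip R [ 562.4 -141.    19. ]
front tip R [ 568.6 -152.    11.8]
rear tip [ 485.3 -141.    16.1]
rear tip [ 490.6 -152.     8.9]
rear r [ 472.4 -141.    25.2]
rear r [ 477.5 -152.    18.1]
rear padtop [ 486.5 -141.    59.5]
rear padtop [ 491.8 -152.    52.7]
```

```bash
python3 -c "
from h import *
a=cv2.imread('pics/s5.png')
b=cv2.imread('pics/side0.png');c=cv2.resize(b[150:270,280:420],None,fx=5,fy=5,interpolation=cv2.INTER_CUBIC)
cv2.imwrite('pics/cmp.png',np.hstack([a[:,:400],c[:,:400]]))"
```

```text
(no output)
```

View pics/cmp.png

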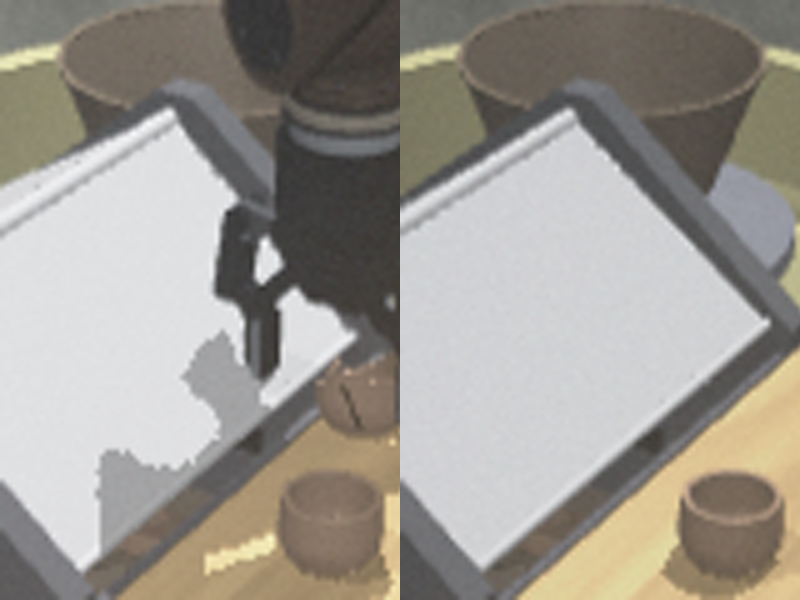

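Call:
apply_moves(steps=[[[0.003, 0, 0.002, 0, 0.0854], [0.006, 0, 0.004, 0, 0.0854], [0.009, 0, 0.005, 0, 0.0854], [0.012, 0, 0.005, 0, 0.0854], [0.012, 0, 0.005, 0, 0.0854], [0.012, 0, 0.005, 0, 0.0854], [0.012, 0, 0.005, 0, 0.0854]]])

```text
clock: 5.9
position: [545.6, -152.5, -7.0]
ee_rot: [[1.0, -0.0, 0.005], [-0.0, -1.0, -0.0], [0.005, 0.0, -1.0]]
force: [-0.0, 0.7, 1.1]
opening: 0.997
```

```bash
python3 -c "
from h import *
to(560,-151,-3)
b=manip.grab_frame('side')
cv2.imwrite('pics/s6.png',cv2.resize(b[150:270,280:420],None,fx=5,fy=5,interpolation=cv2.INTER_CUBIC))
"
```

```text
clk 5.9 pos [ 545.6 -152.5   -7. ] ang -0.01 zax [ 4.8e-03 -3.0e-04 -1.0e+00] F [-0.04  0.71  1.1 ] open 0.997 j [-26.  21. 113.   0.  46. -26.]
shift [ 0.0144 -0.0015 -0.0039] turn -0.0002
```

View pics/s6.png

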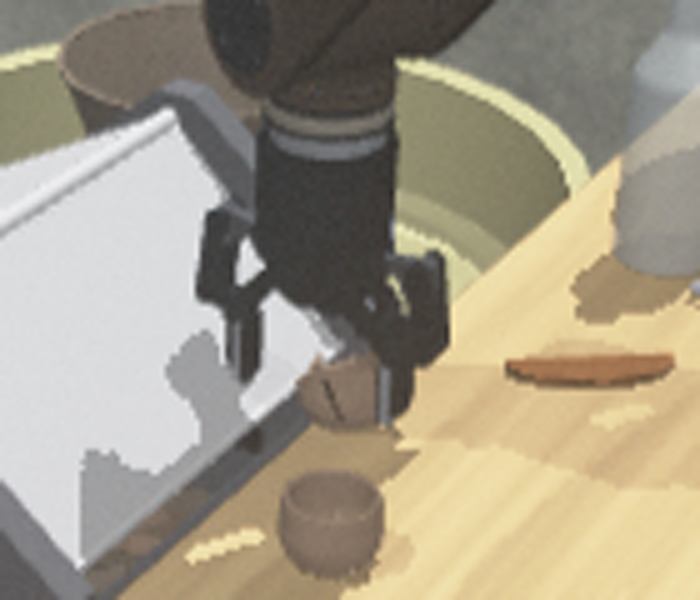

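```bash
python3 -c "
from h import *
b=manip.grab_frame('side')
big=cv2.resize(b[150:280,190:370],None,fx=4,fy=4,interpolation=cv2.INTER_CUBIC)
for th,c in((0,(0,255,0)),(.1,(0,0,255)),(.15,(255,0,0)),(.2,(0,255,255))):
    a=np.radians(36.6)-th
    P=[[699+174*np.cos(a),-93+s,112-174*np.sin(a)] for s in(153,-153)]
    q=(proj('side',P)-[190,150])*4
    cv2.line(big,tuple(map(int,q[0])),tuple(map(int,q[1])),c,1)
cv2.imwrite('pics/s7.png',big)
"
```

```text
(no output)
```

View pics/s7.png

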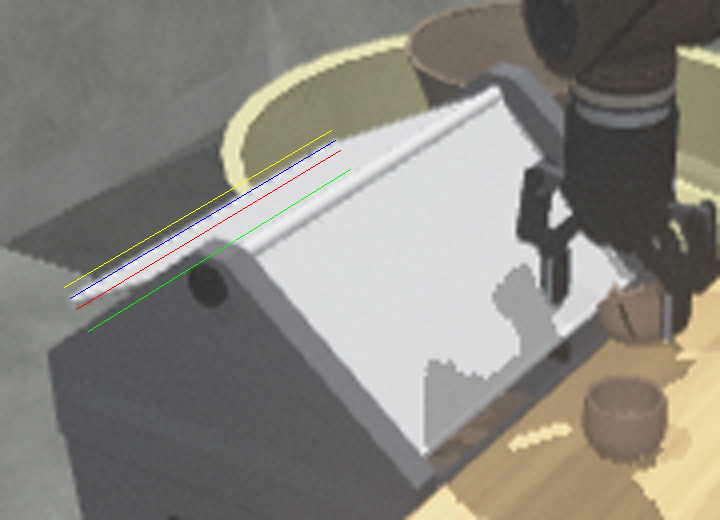

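Call:
apply_moves(steps=[[[0.005, 0, 0, 0, 0.0854], [0.01, 0, 0, 0, 0.0854], [0.015, 0, 0, 0, 0.0854], [0.02, 0, 0, 0, 0.0854], [0.025, 0, 0, 0, 0.0854], [0.03, 0, 0, 0, 0.0854], [0.035, 0, 0, 0, 0.0854], [0.04, 0, 0, 0, 0.0854], [0.045, 0, 0, 0, 0.0854], [0.05, 0, 0, 0, 0.0854], [0.055, 0, 0, 0, 0.0854], [0.055, 0, 0, 0, 0.0854]]])

```text
clock: 7.0
position: [601.4, -152.6, -6.6]
ee_rot: [[1.0, -0.0, 0.006], [-0.0, -1.0, -0.001], [0.006, 0.001, -1.0]]
force: [-2.6, 0.1, 0.6]
opening: 1.0
```

```bash
cat > look.py <<'E'
from h import *
import sys
to(560,-151,-3)
b=manip.grab_frame('side')
big=cv2.resize(b[130:280,190:390],None,fx=4,fy=4,interpolation=cv2.INTER_CUBIC)
cv2.imwrite(f'pics/{sys.argv[1]}.png',big)
E
python3 look.py s8
```

```text
clk 7.0 pos [ 601.4 -152.6   -6.6] ang -0.0 zax [ 5.7e-03 -5.0e-04 -1.0e+00] F [-2.56  0.11  0.57] open 1.0 j [-24.  26. 105.   0.  48. -24.]
shift [-0.0414 -0.0016 -0.0038] turn -0.0
```

View pics/s8.png

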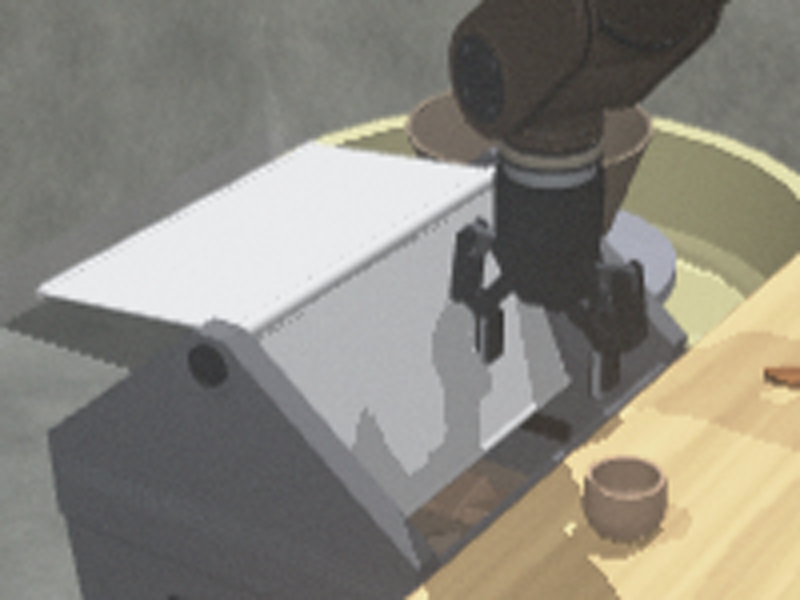

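Call:
apply_moves(steps=[[[0.006, 0, 0, 0, 0.0854], [0.01, 0, 0, 0, 0.0854], [0.01, 0, 0, 0, 0.0854], [0.01, 0, 0, 0, 0.0854], [0.01, 0, 0, 0, 0.0854]]])

```text
clock: 7.47
position: [610.8, -152.5, -6.6]
ee_rot: [[1.0, 0.0, 0.005], [0.0, -1.0, -0.0], [0.005, 0.0, -1.0]]
force: [-3.2, -0.1, 0.0]
opening: 0.999
```

```bash
python3 look.py s9; python3 -c "
from h import *
a=manip.grab_frame('top');cv2.imwrite('pics/t9.png',cv2.resize(a[120:290,290:490],None,fx=3.5,fy=3.5,interpolation=cv2.INTER_CUBIC))"
```

```text
clk 7.47 pos [ 610.8 -152.5   -6.6] ang 0.0 zax [ 5.e-03 -3.e-04 -1.e+00] F [-3.17 -0.06  0.02] open 0.999 j [-23.  27. 104.   0.  49. -23.]
shift [-0.0507 -0.0015 -0.0038] turn 0.0
```

View pics/s9.png

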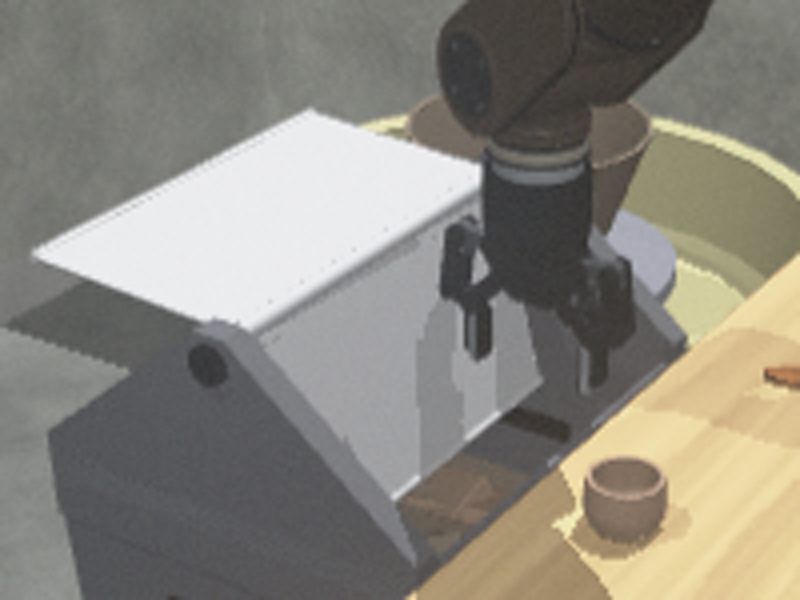

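View pics/t9.png

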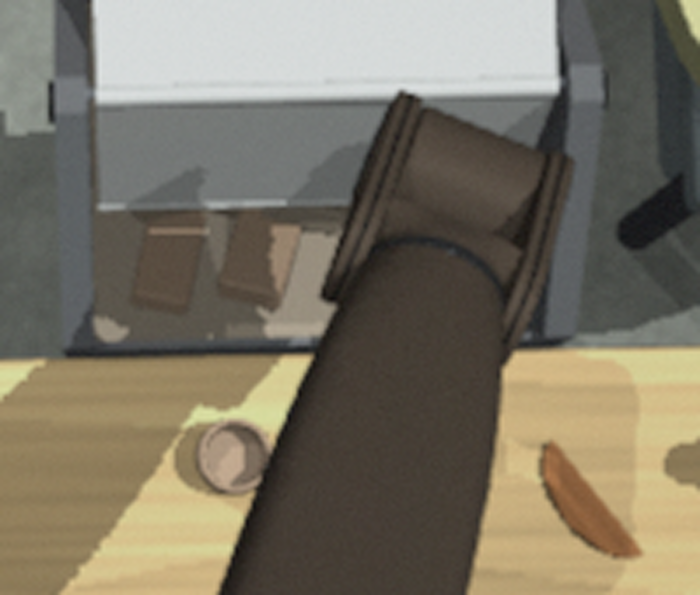

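Call:
apply_moves(steps=[[[-0.008, 0, -0.002, 0, 0.0854], [-0.018, 0, -0.003, 0, 0.0854], [-0.03, 0, -0.003, 0, 0.0854], [-0.042, 0, -0.004, 0, 0.0854], [-0.054, 0, -0.004, 0, 0.0854], [-0.066, 0, -0.005, 0, 0.0854], [-0.078, 0, -0.005, 0, 0.0854], [-0.09, 0, -0.006, 0, 0.0854], [-0.105, 0, -0.008, 0, 0.0854], [-0.125, 0, -0.01, 0, 0.0854], [-0.145, 0, -0.012, 0, 0.0854], [-0.165, 0, -0.015, 0, 0.0854]]])

```text
clock: 8.57
position: [444.9, -152.6, 8.2]
ee_rot: [[1.0, -0.0, 0.007], [-0.0, -1.0, -0.001], [0.007, 0.001, -1.0]]
force: [0.1, 0.2, 1.0]
opening: 0.999
```

```bash
python3 look.py s10
```

```text
clk 8.57 pos [ 444.9 -152.6    8.2] ang -0.01 zax [ 0.0072 -0.0014 -1.    ] F [0.06 0.25 1.01] open 0.999 j [-31.   9. 126.   0.  44. -32.]
shift [ 0.115  -0.0017  0.012 ] turn -0.0002
```

View pics/s10.png

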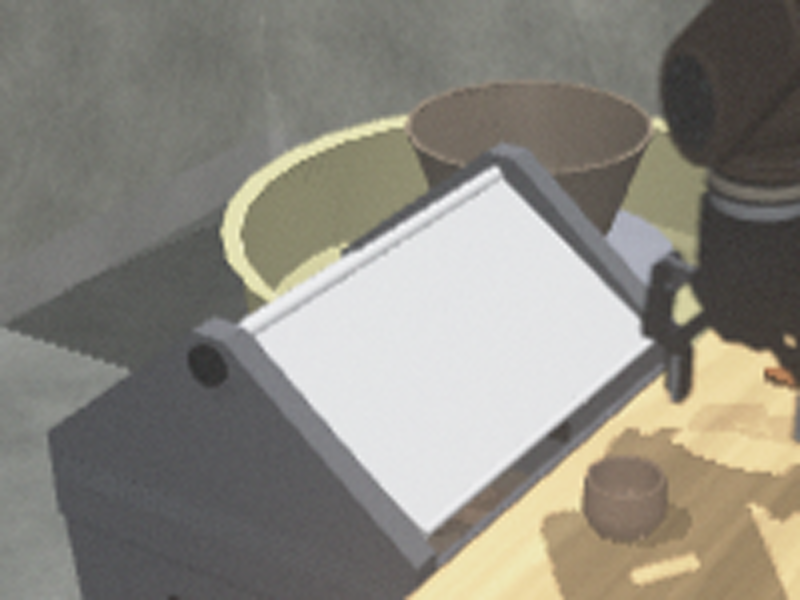

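Lid is nearly shut and the cup is gone from the bench. Next I lift straight up and let the lid settle.

Call:
apply_moves(steps=[[[0, 0, -0.015, 0, 0.0854], [0, 0, -0.035, 0, 0.0854], [0, 0, -0.06, 0, 0.0854], [0, 0, -0.085, 0, 0.0854], [0, 0, -0.11, 0, 0.0854], [0, 0, -0.135, 0, 0.0854], [0, 0, -0.16, 0, 0.0854], [0, 0, -0.18, 0, 0.0854], [0, 0, -0.19, 0, 0.0854], [0, 0, -0.19, 0, 0.0854], [0, 0, -0.19, 0, 0.0854], [0, 0, -0.19, 0, 0.0854]]])

```text
clock: 9.62
position: [440.2, -151.2, 195.8]
ee_rot: [[1.0, -0.0, 0.001], [-0.0, -1.0, 0.002], [0.001, -0.002, -1.0]]
force: [0.6, -0.8, 0.2]
opening: 1.0
```

Call:
apply_moves(steps=[[[0, 0, 0, 0, 0.0854], [0, 0, 0, 0, 0.0854], [0, 0, 0, 0, 0.0854], [0, 0, 0, 0, 0.0854], [0, 0, 0, 0, 0.0854], [0, 0, 0, 0, 0.0854], [0, 0, 0, 0, 0.0854], [0, 0, 0, 0, 0.0854], [0, 0, 0, 0, 0.0854], [0, 0, 0, 0, 0.0854], [0, 0, 0, 0, 0.0854], [0, 0, 0, 0, 0.0854]]])

```text
clock: 10.62
position: [440.2, -151.2, 195.8]
ee_rot: [[1.0, -0.0, 0.001], [-0.0, -1.0, 0.002], [0.001, -0.002, -1.0]]
force: [-0.1, -0.2, -0.5]
opening: 1.001
```

```bash
python3 look.py s11; python3 -c "
from h import *
a=manip.grab_frame('top');cv2.imwrite('pics/t11.png',a);b=manip.grab_frame('side')
for n,x,bx in(('top0',a,(0,0,0,0)),('side0',b,0)):
    o=cv2.imread(f'pics/{n}.png')
    boxes={'top0':{'cupA':(340,238,373,268),'cupB':(205,268,236,297),'jar':(98,240,143,278),'brush':(160,218,215,300),'rib':(440,243,476,283),'loop':(474,262,520,335)},'side0':{'cupA':(334,242,358,267),'cupB':(278,326,313,360),'brush':(220,322,282,403),'bottle':(403,138,430,207),'lid':(250,175,330,260),'rib':(380,218,416,229)}}[n]
    for k,(x0,y0,x1,y1) in boxes.items():
        t=o[y0:y1,x0:x1];r=cv2.matchTemplate(x[y0-8:y1+8,x0-8:x1+8],t,cv2.TM_CCOEFF_NORMED)
        _,m,_,l=cv2.minMaxLoc(r);print(n,k,round(m,3),l[0]-8,l[1]-8)
"
```

```text
clk 10.62 pos [ 440.2 -151.2  195.8] ang -0.03 zax [ 8.0e-04  1.9e-03 -1.0e+00] F [-0.06 -0.21 -0.55] open 1.001 j [-32.  -9. 121.   0.  68. -32.]
shift [0.1197 0.0002 0.1989] turn -0.0004
top0 cupA 0.643 0 0
top0 cupB 0.998 0 0
top0 jar 0.999 0 0
top0 brush 0.998 0 0
top0 rib 0.32 -7 1
top0 loop 0.97 0 0
side0 cupA 0.904 0 0
side0 cupB 0.998 0 0
side0 brush 0.998 0 0
side0 bottle 0.78 0 0
side0 lid 0.997 0 0
side0 rib 0.968 0 0
```

View pics/s11.png

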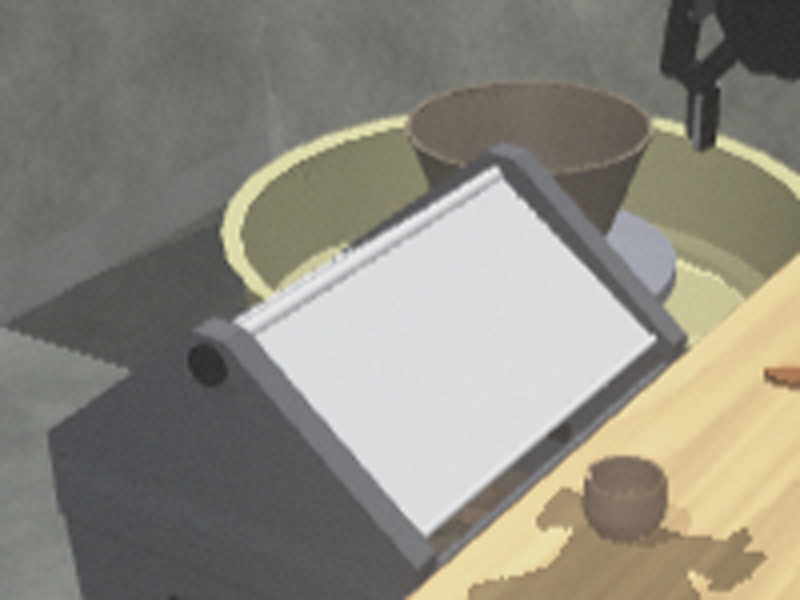

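View pics/t11.png

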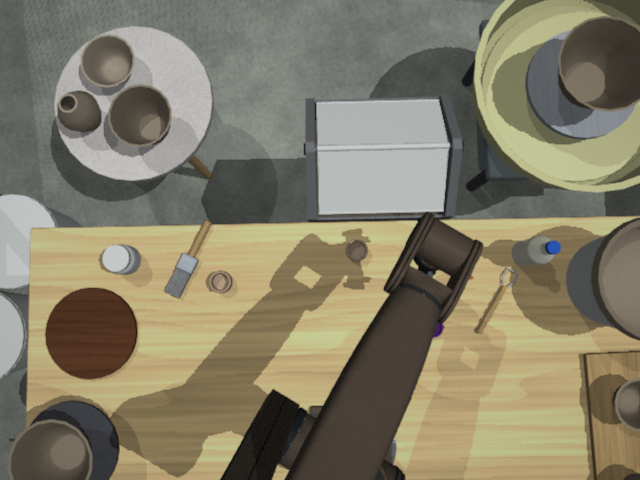

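Call:
apply_moves(steps=[[[0, 0, 0, 0, 0.0854], [0, 0, 0, 0, 0.0854], [0, 0, 0, 0, 0.0854], [0, 0, 0, 0, 0.0854], [0, 0, 0, 0, 0.0854], [0, 0, 0, 0, 0.0854], [0, 0, 0, 0, 0.0854], [0, 0, 0, 0, 0.0854], [0, 0, 0, 0, 0.0854], [0, 0, 0, 0, 0.0854], [0, 0, 0, 0, 0.0854], [0, 0, 0, 0, 0.0854]]])

```text
clock: 11.77
position: [440.2, -151.2, 195.8]
ee_rot: [[1.0, -0.0, 0.001], [-0.0, -1.0, 0.002], [0.001, -0.002, -1.0]]
force: [0.3, -0.1, -0.2]
opening: 0.999
```

```bash
python3 -c "
from h import *
o=cv2.imread('pics/side0.png');b=manip.grab_frame('side')
d=cv2.absdiff(o,b)[165:275,205:365].max(2);print((d>40).sum())
manip.sign_off()"
```

```text
420
the job is handed in; nothing more can be done
```

I pushed the broken cup off the bench into the bin and drew back so the lid swung shut. The job was handed in at about 12 s; no verdict came back.

I lowered the open gripper over the cup, with the jaws lined up towards the bin. The front finger pushed the lid to about 0.15 rad while the cup still stood on the bench. Pushing on, the rear finger sent the cup over the edge with the lid held at roughly 0.5 rad. I then drew back and lifted clear.

**Checks that agreed:**
- **Cup:** it was gone from the bench and not caught in the opening.
- **Lid:** it matched its starting picture with no pixel shift.
- **Other things:** sound cups, brush, jar, rib, loop tool and bottle all showed zero pixel shift.
- **Contact:** the tool force was close to zero.

**Checks that were weak or missing:**
- **Cup in the bin:** I never saw it lying there, because the arm and lid hid it. I inferred it from its disappearance and the roughly 80 mm gap.
- **Partly hidden matches:** in the top view the rib was hidden by the arm (match score only 0.32), so its result rests on the side view (0.97). Sound cup A and the bottle scored 0.64 to 0.90, probably because of the arm's shadow.
- **Last picture check:** comparing the bin area with the start picture just before hand-in, 420 pixels differed. I took this to be the arm's shadow near cup A and handed in without looking into it.

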